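Load a carrier into the preheater rails

ROBOT

A 6-joint arm with a two-finger parallel gripper is mounted at the origin on the work surface. World frame = base frame: x ahead of the robot, y to its left, z up, the work surface at z = 0. Lengths are in m, angles in degrees, forces in N, time in s.
With the tool pointing down it reaches from about 0.25 to 0.725 m from the base axis. Payload 9.7 kg.
Tool frame: the origin (TCP) lies midway between the tips of the shut fingers; the grasp point (between the pads) lies 19 mm behind it; z points along the fingers, y is the line along which they close (so a half turn about z gives the same grasp; the last joint's range is limited). The gripper opens to 85 mm and grips with 20 to 120 N. Pads are 22 mm wide; open, the fingers measure 114 mm over their backs; the gripper's body (76 mm by 85 mm) begins 54 mm behind the grasp point. The pads swing forward as they close: fully open they stand 13 mm farther back than shut.
Start: joints at [76.203, 4.979, 10.078, 95.1, 0, 90], TCP at [0.131, 0.534, 0.231] pointing down, gripper open.
Joint ranges: [-179.16, 179.16], [-48.56, 103.87], [-65.8, 70.77], [-126.05, 130.52], [-82.76, 87.17], [-180, 180]. Speed limits (degrees/s): [127.2, 127.2, 147.25, 180, 180, 180].

INTERFACE

Orientations are given as [roll, pitch, yaw] about the fixed x, y, z axes, in that order (R = Rz(yaw) Ry(pitch) Rx(roll)).
In Python, from workcell import * gives the robot as it stands.
- The arm moves only by the tool servo_tool, never from a script. Its argument "moves" is a list of rows, each a list of 4 numbers: the shift along the world's x, y, z in cm, then the turn about the world's z in rad. A call has 1 to 20 rows; each row is the pose to reach, as a shift and turn from the pose commanded when the call began; what a row does not reach only later rows make up. A row lasts 1/12 s, in which the tool goes at most 41.7 mm and 7.16 degrees, less where a joint would pass 70% of its speed; a pose out of reach is approached as far as the arm can. A call with a gripper value outside its range is refused whole. "claw" is the closure, from 0 (fully open) to 1 (shut), set as the call begins (left out, the last holds). The fingers move at their own pace and stop on an object; "force" is the grip in N (left out, the last holds). Time passes only in rows, so rows that repeat a pose let the fingers close. It gives the time, the measured TCP pose, the force, the opening and the grip force at its end, in the units of the state.
- get_obs(): the state, without advancing time (a new reading comes with each control period).
- camera(name): name is "side" or "top" or "wrist"; returns the picture (420x560x3 uint8, red, green, blue); there is no depth.
- get_calibration(name): a dict with "fx", "fy", "cx", "cy" (pixels), "k1" (the pictures are not rectified: a ray, as slopes to the right and down, at radius r is drawn at 1 + k1 r^2 times it, then the intrinsics apply), "rvec" (rotation vector, rad) and "tvec" (3), from world to camera coordinates, as OpenCV has them; the wrist camera has in their place "tool_from_camera" (4x4, takes a point from camera to tool coordinates, whose origin is the TCP and whose axes are the flange's). Camera axes: x right, y down, z forward; pixel columns grow to the right and rows downward; lengths in m; the calibration is good to about 2 mm. A picture is of the moment at which its call begins: read the wrist's pose just before it. get_calibration takes no time and is no camera call.
- job_done(): hands the job in; it is judged then, once.
The state is a dict: "time": time; "q": joint angles; "qd": joint speeds; "joint_efforts": joint torques, N m; "ee_pos": TCP position; "tcp_rot": TCP orientation; "wrist_force": force on the tool from outside, world axes, zero at the start; "torque": the same for the moment, N m; "opening": finger opening in m; "grasp_force": force on a finger pad.
Only numpy, scipy, OpenCV 4.12 (cv2) and the standard library are available. Lean on these libraries where they do the work, as an engineer would, in place of code of your own. Each camera call takes 0.05 s, during which the arm holds its last target. There are 200 camera calls.

TASK

Get the loaded carrier tray into the slotted rails of the preheater: swing the keeper at the mouth well clear, alongside the rail, and crank the moving rail out until its pointer stands on the long mark of the scale. Then slide the tray along the infeed shelf into both slots until it is fully home against the back stop, its two parts staying seated in their pockets, and swing the keeper fully shut behind it. Leave the rail on the mark and do not disturb the other things on the bench.

Things in the scene. Friction and masses are not known exactly. Their poses are not given: they have to be found in the camera images.
- station: Fixed carrier station of a bench preheater, 400 x 250 mm. Origin on the bench (z=0) under the middle of the mouth between the rails when set to the tray; +x runs into the rails, away from the robot, +y to the crank side. Other entries give points in this station frame, in mm. Side plates up to z 80 at y 115 to 125 and y -105 to -95. Scale bar behind the rails at x 175 to 193, top z 80.
- infeed (a point): Middle of the infeed shelf's top at station (-110, 5, 75): flat steel, x -217 to -2, y -100 to +110, level with the slots, in front of the mouth.
- mouth (a point): Middle of the mouth at station (0, 0, 74.5). Rails run x 0 to 170; fixed rail's slot wall at y -62, the moving rail faces it. Each slot: ledge 12 mm wide at z 74.5, lip 6 mm over it, slot 8.5 mm high; rail tops at z 87.5. Lead-ins flare out about 10 mm to each side from x 0 back to x -22, z 75 to 85.
- home (a point): Where the tray's origin is when fully home: station (61.5, 0, 74.5). The tray's front edge then meets the back stop (face at x 111.5, y -62 to 18, z 68 to 92) and its rear face is at x 11.5.
- mark (a point): The long mark of the scale, on top of the scale bar, station (184, 68, 80.5). The other marks are short, 5 mm apart. With the pointer on it the slots are 124 mm apart for the 120 mm tray.
- pointer (a point): Tip line of the steel pointer on the rear end of the moving rail, just over the scale bar; moves along station y with the rail and stands on the mark when its station y equals the mark's.
- rail (a joint): Moving rail, slides along station +y (towards the crank). Value in m: slot width is 90 mm + value; 0 narrowest, 0.050 widest, 0.034 = pointer on the long mark. Driven only by the crank, 12 mm per turn; it stays where it is left. Starts too narrow for the tray.
- crank_axis (a point): Point on the crank's axis level with the middle of the crank handle, station (20, 175, 65). The axis runs along station y. Clockwise as seen from the crank's own side (handle from top to the robot side -x, to the bottom, to +x, to the top) moves the rail out, +y.
- crank_grip (a point): Middle of the freely revolving crank handle: black sleeve, 15 mm in diameter, 42 mm long along station y (21 mm to each side of this point), 30 mm from the axis; goes round it in the station's vertical x-z plane. Starts at any angle. Needs about 2 N; at the bottom it is 35 mm over the bench. The crank arm lies just beyond its inner (-y) end.
- keeper (a joint): Swing catch at the mouth of the fixed rail. 0 = shut: steel arm 9 mm wide (z 89 to 94) reaches along +y, 39 mm from the hinge, behind the tray's rear wall. Opens anticlockwise from above to the robot side: arm towards -x, alongside the rail's line, at 1.57; limit 1.9; from 1.3 it is clear of the tray. Stays where left, needs about 1 N at the pin. Shuts only when the tray is home.
- keeper_hinge (a point): Point on the keeper's vertical hinge axis, station (4, -72.5, 88).
- keeper_pin (a point): Top centre of the keeper's upright finger pin: black, 12 mm in diameter, 32 mm tall, standing on the arm (from z 93 to z 125), 32 mm from the hinge.
- tray: Grey carrier tray, loose on the infeed shelf, plate 100 (x) x 120 (y) x 5 mm; origin at the centre of its underside, x points into the rails. Walls up to 20 mm above the underside: rear wall flush with the rear edge (x -50, 98 mm long, the face to push), front wall's face at x 35, side walls' faces at y +-49; the side edges ride in the slots. About 0.28 kg plus load; slides easily on the metal.
- pocket_l (a point): Middle of the floor of the tray's left (+y) pocket, 5 mm over the underside; the board belongs here.
- pocket_r (a point): Middle of the floor of the tray's right (-y) pocket; the heatsink belongs here.
- board: Green circuit board with components, 68 x 38 mm, 22 mm tall, loose in the left pocket; origin at the centre of its underside.
- heatsink: Finned aluminium heatsink, 68 x 38 x 22 mm, loose in the right pocket; origin at the centre of its underside.
- flux_bottle: Bystander: amber bottle, 40 mm in diameter, 85 mm tall; origin at the centre of its base.
- paste_jar: Bystander: white jar, 60 mm in diameter, 45 mm tall; origin at the centre of its base.
- screwdriver: Bystander: screwdriver, 170 mm long, lying along its x.
- brush: Bystander: brush, 160 mm long, lying along its x.
- parts_bin: Bystander: small clear bin, 100 x 75 x 35 mm; origin at the centre of its base.
- narrow_tray: Bystander: empty narrower carrier tray, 100 x 86 x 20 mm, on the bench; not for this job.
- swab_cup: Bystander: steel cup, 64 mm in diameter, 75 mm tall; origin at the centre of its base.
Things that resemble listed ones, but are neither listed nor needed, are in the scene too. What is shaped like the tray but yellow is not meant.

How it is judged:
By the outcome, as a careful person would: the job done as asked, in the order asked, and still so for the second after the job is handed in, with the robot touching nothing.
It also fails if it takes over 72 s, if anything falls off the work surface, if the arm or the gripper's body presses on something with over 40 N, if the wrist force passes 120 N, or if a joint passes its speed limit or range.

## Working session

There is one attempt and no reset: what is moved stays moved. The work goes in short steps, Python scripts to look and compute and a tool call to move; the robot and the scene stay as the last step left them, time stands still between calls to the robot, and variables do not carry over. Pictures are saved under pics/ and viewed, at most 10 in all, crops included, and the job is handed in when it is done.

Besides the shell and the picture viewer there is one more tool, called after ">>>" by a JSON object that holds its "method" and its "body", one argument or row to a line. servo_tool: Moves the arm, as the interface text tells. Its arguments: {"type":"object","properties":{"moves":{"type":"array","items":{"type":"array","items":{"type":"number"}}},"claw":{"type":"number"},"force":{"type":"number"}},"required":["moves"]}

```bash
mkdir -p pics; cat > h.py <<'E'
import numpy as np, cv2
from workcell import *
from scipy.spatial.transform import Rotation as R
def cam(name):
    c=get_calibration(name)
    K=np.array([[c['fx'],0,c['cx']],[0,c['fy'],c['cy']],[0,0,1.]])
    if 'rvec' in c:
        Rm=cv2.Rodrigues(np.array(c['rvec'],float))[0]; t=np.array(c['tvec'],float).ravel()
    else:
        o=get_obs(); T=np.eye(4); T[:3,:3]=R.from_euler('xyz',o['tcp_rot'],degrees=True).as_matrix(); T[:3,3]=o['ee_pos']
        M=np.linalg.inv(T@np.array(c['tool_from_camera'])); Rm=M[:3,:3]; t=M[:3,3]
    return K,c['k1'],Rm,t
def ray(C,u,v):
    K,k1,Rm,t=C
    p=np.array([(u-K[0,2])/K[0,0],(v-K[1,2])/K[1,1]]); q=p.copy()
    for _ in range(20): q=p/(1+k1*(q@q))
    d=Rm.T@np.array([q[0],q[1],1]); return -Rm.T@t, d/np.linalg.norm(d)
def onz(C,u,v,z):
    o,d=ray(C,u,v); return o+d*(z-o[2])/d[2]
def proj(C,P):
    K,k1,Rm,t=C; p=Rm@np.asarray(P,float)+t; q=p[:2]/p[2]; q=q*(1+k1*(q@q)); return K[0,0]*q[0]+K[0,2],K[1,1]*q[1]+K[1,2]
def tri(rs):
    A=np.zeros((3,3));b=np.zeros(3)
    for o,d in rs:
        M=np.eye(3)-np.outer(d,d);A+=M;b+=M@o
    P=np.linalg.solve(A,b); return P,[np.linalg.norm(np.cross(P-o,d)) for o,d in rs]
def save(n,img,s=1): cv2.imwrite('pics/'+n,cv2.resize(img[:,:,::-1],None,fx=s,fy=s,interpolation=cv2.INTER_CUBIC))
E
python3 - <<'E'
from h import *
print(get_obs())
for n in('top','side','wrist'):
    im=camera(n); np.save(f'pics/{n}.npy',im)
    c=get_calibration(n);print(n,c)
    save(n+'0.png',im,1.42)
E
```

```text
{'time': 0.0, 'q': array([ 7.62052218e+01,  5.01102178e+00,  1.00344985e+01,  9.51009702e+01,
       -1.83559515e-03,  9.00011282e+01]), 'qd': array([ 0.05651566, -0.04701723,  0.10918872,  0.14914101,  0.00978327,
       -0.0630677 ]), 'joint_efforts': array([ 2.81024717e-03, -5.20389998e+01,  4.64803648e+01,  1.60668843e-02,
        1.78811970e-04, -7.78051970e-07]), 'ee_pos': array([0.13109641, 0.53390073, 0.23058423]), 'tcp_rot': array([-1.79922507e+02,  1.83711939e-03,  1.66204096e+02]), 'wrist_force': array([-0.11137451,  0.11319636, -0.23812024]), 'torque': array([ 0.02148531, -0.03424567, -0.07488268]), 'grasp_force': 0.0, 'opening': 0.08530680026872046}
top {'fx': 428.10450908578855, 'fy': 428.10450908578855, 'cx': 278.5485520756195, 'cy': 211.32606244018098, 'k1': -0.1286674762963656, 'rvec': array([ 2.20293341, -2.16757351,  0.07742589]), 'tvec': array([-0.03183588,  0.56870027,  1.0879974 ])}
side {'fx': 421.6466829683979, 'fy': 421.6466829683979, 'cx': 279.7175120920732, 'cy': 211.00538476167844, 'k1': -0.05727241340152986, 'rvec': array([ 2.40977234, -0.57922429,  0.21643968]), 'tvec': array([-0.51947927,  0.23157684,  1.15164792])}
wrist {'fx': 336.5795706541387, 'fy': 336.5795706541387, 'cx': 275.7017719524249, 'cy': 207.86291028662603, 'k1': -0.05939294891986272, 'tool_from_camera': array([[-5.33765267e-05, -9.52057632e-01, -3.05918718e-01,
         7.93268538e-02],
       [ 9.99998318e-01, -6.11708732e-04,  1.72923558e-03,
        -4.18572958e-04],
       [-1.83346508e-03, -3.05918111e-01,  9.52056063e-01,
        -1.43698811e-01],
       [ 0.00000000e+00,  0.00000000e+00,  0.00000000e+00,
         1.00000000e+00]])}
```

View pics/top0.png

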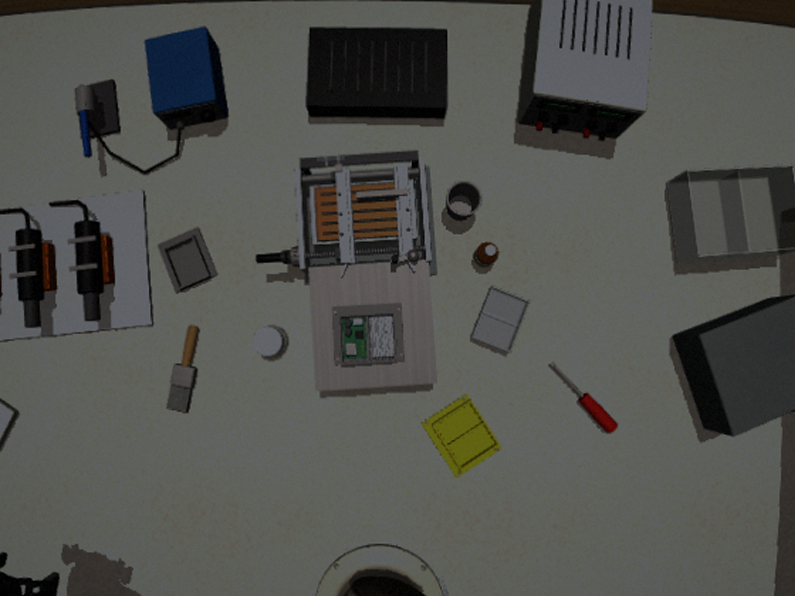

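View pics/side0.png

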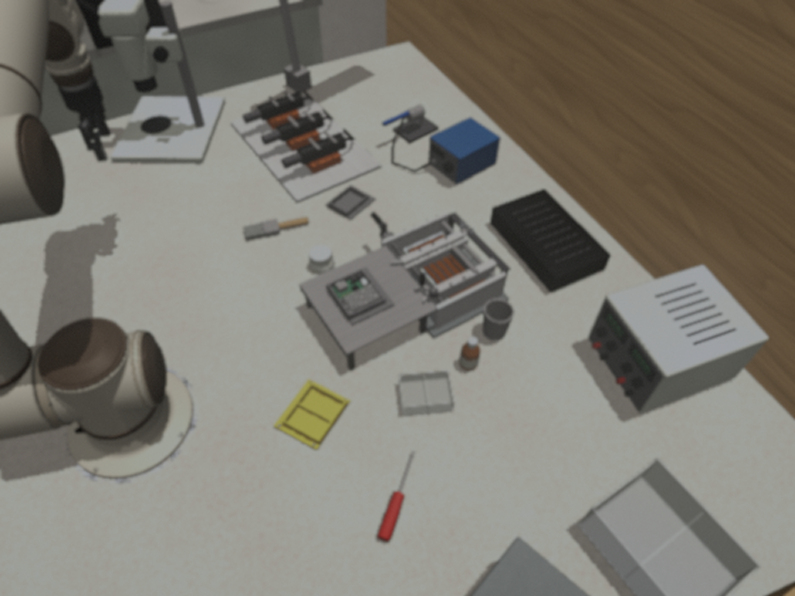

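Top view shows the station at (300–437, 152–391) in scaled px: crank handle at (272,258), keeper near (408,260), loaded grey tray at (368,335) on the shelf. The look-alikes are the yellow tray at (461,435) and the small narrow grey tray at (188,260). The loaded 120 mm tray on the shelf is the one meant.

```bash
python3 - <<'E'
from h import *
C=cam('top'); s=1.42
for n,u,v in [('shelf nearL',316,391),('nearR',437,385),('farL',309,270),('farR',433,264)]: print(n,onz(C,u/s,v/s,.075).round(3))
for n,u,v in [('plateL far',298,165),('plateR far',430,160)]: print(n,onz(C,u/s,v/s,.08).round(3))
print('crank',onz(C,272/s,258/s,.065).round(3))
im=np.load('pics/top.npy')[98:282,170:315]
im=np.clip(im.astype(float)*1.8,0,255).astype(np.uint8)
save('crop1.png',im,3.2)
print(get_obs()['time'])
E
```

```text
shelf nearL [0.406 0.112 0.075]
nearR [ 0.42  -0.096  0.075]
farL [0.615 0.129 0.075]
farR [ 0.629 -0.087  0.075]
plateL far [0.802 0.154 0.08 ]
plateR far [ 0.814 -0.08   0.08 ]
crank [0.637 0.197 0.065]
0.15
```

View pics/crop1.png

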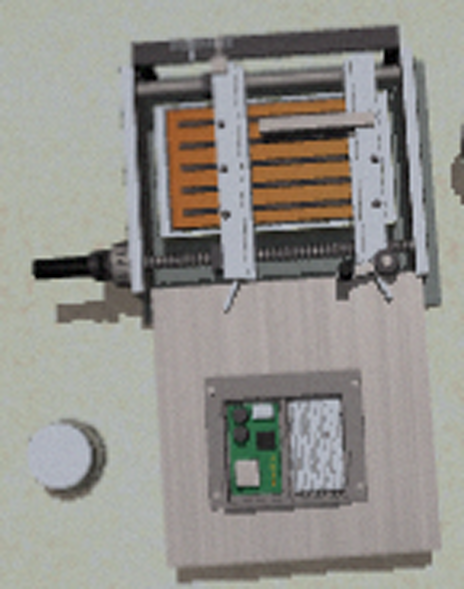

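The crop shows the keeper pin/hinge around crop px (388,263), the moving rail in the middle with its pointer near (220,55), and the tray at about (287,440). Next is a close wrist view from above.

>>> {"method": "servo_tool", "body": {
  "moves": [
    [1,-1,0.2,-0.05],
    [3,-3,0.6,-0.12],
    [6,-6,1,-0.2],
    [9,-9,1.5,-0.29],
    [12,-12.5,2,-0.38],
    [15,-16,2.5,-0.47],
    [18,-19.5,3,-0.56],
    [21,-23,3.5,-0.65],
    [24,-26,4,-0.74],
    [27,-29,4.5,-0.83],
    [30,-32,5,-0.92],
    [33,-35,5.5,-1.0],
    [36,-38,6,-1.08],
    [39,-41,6.4,-1.14],
    [41.5,-44,6.7,-1.19],
    [43.5,-46.3,6.9,-1.22],
    [44.6,-47.5,7,-1.24],
    [45,-48,7,-1.24],
    [45,-48,7,-1.24]
  ],
  "claw": 0.5
}}

```text
time: 1.73
ee_pos: [0.5821, 0.0524, 0.3]
tcp_rot: [-179.9, 0.0, 95.0]
wrist_force: [-0.0, 0.8, 0.1]
opening: 0.0427
grasp_force: 0.0
```

```bash
python3 - <<'E'
from h import *
o=get_obs();print(o['time'],o['q'].round(1),o['ee_pos'],o['tcp_rot'],o['opening'])
C=cam('wrist');im=camera('wrist');np.save('pics/w1.npy',im);import pickle;pickle.dump(C,open('pics/w1.pkl','wb'))
save('w1.png',np.clip(im*1.5,0,255).astype(np.uint8),1.42)
th=np.radians(3.7);o0=np.array([.627,.0166])
def st(x,y,z):return [o0[0]+x/1e3*np.cos(th)-y/1e3*np.sin(th),o0[1]+x/1e3*np.sin(th)+y/1e3*np.cos(th),z/1e3]
for n,p in dict(mark=(184,68,80.5),hinge=(4,-72.5,94),home=(61.5,0,74.5),crank=(20,175,65),infeed=(-110,5,75)).items(): print(n,np.round(np.array(proj(C,st(*p)))*1.42))
E
```

```text
1.7333 [  5.1  12.4  26.2 103.9  -0.   90.1] [0.58211309 0.05243863 0.30004392] [-1.79896205e+02  3.77400327e-03  9.50032882e+01] 0.04265717048088027
mark [685. 219.]
hinge [446. 387.]
home [519. 297.]
crank [483.  64.]
infeed [308. 286.]
```

View pics/w1.png

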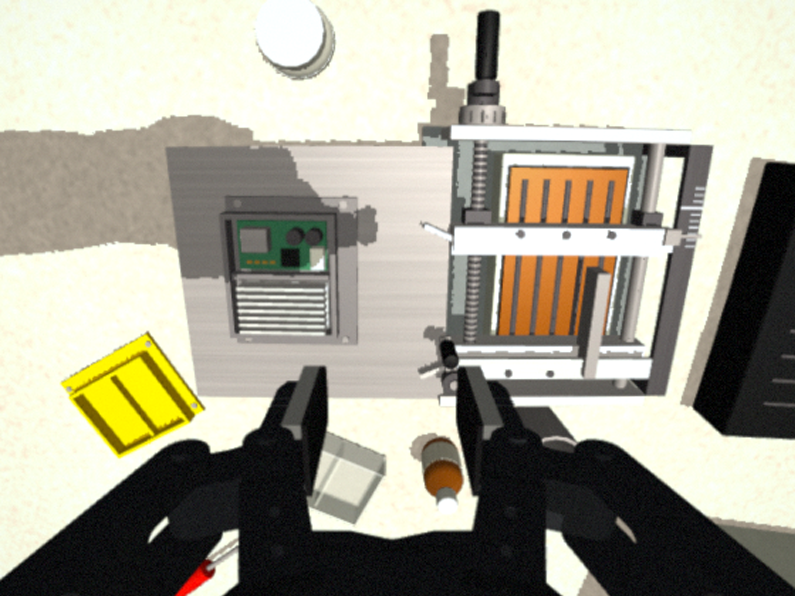

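The wrist view (scaled px) shows the crank handle at (487,45), moving rail pointer at (690,238), scale at (695,185–240), keeper pin at (447,350) with hinge at (448,383), and tray plate (222–357, 197–345) on the shelf. Enlarged crops will give accurate pixels.

```bash
cat >> h.py <<'E'
def sheet(name,im,boxes):
    # boxes: (u0,v0,w,h,scale,X,Y)
    out=np.zeros((600,800,3),np.uint8)
    for u0,v0,w,h,s,X,Y in boxes:
        c=np.clip(im[v0:v0+h,u0:u0+w].astype(float)*1.3,0,255).astype(np.uint8)
        c=cv2.resize(c,None,fx=s,fy=s,interpolation=cv2.INTER_CUBIC)
        for k in range(0,w,10): cv2.line(c,(k*s,0),(k*s,6 if (u0+k)%50 else 14),(255,0,255),1)
        for k in range(0,h,10): cv2.line(c,(0,k*s),(6 if (v0+k)%50 else 14,k*s),(255,0,255),1)
        out[Y:Y+c.shape[0],X:X+c.shape[1]]=c
    cv2.imwrite('pics/'+name,out[:,:,::-1])
E
python3 - <<'E'
from h import *
im=np.load('pics/w1.npy')
sheet('s1.png',im,[(450,110,60,70,6,0,0),(290,220,60,60,6,0,425-0) if 0 else (290,225,60,60,4,0,360-0) if 0 else (290,230,60,60,3,0,425),(310,0,60,100,4,365,0),(145,130,120,125,3,365,400) if 0 else (280,220,70,70,5,365,245-0) if 0 else (140,130,120,66,3,365,402)])
sheet('s1.png',im,[(455,115,50,65,6,0,0),(290,220,50,65,6,0,205) if 0 else (290,225,50,60,5,0,300-0) if 0 else (290,228,50,52,4,0,392),(310,0,60,75,5,310,0),(140,130,120,70,4,310,380-60)])
E
```

```text
Traceback (most recent call last):
  File "h.py", line 36, in sheet
    out[Y:Y+c.shape[0],X:X+c.shape[1]]=c
    ~~~^^^^^^^^^^^^^^^^^^^^^^^^^^^^^^^
ValueError: could not broadcast input array from shape (180,180,3) into shape (175,180,3)
```

```bash
python3 - <<'E'
from h import *
im=np.load('pics/w1.npy')
sheet('s1.png',im,[(455,115,50,64,6,0,0),(290,228,50,52,4,0,390),(310,0,60,62,5,310,0),(140,130,120,68,4,310,320)])
E
```

```text
(no output)
```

View pics/s1.png

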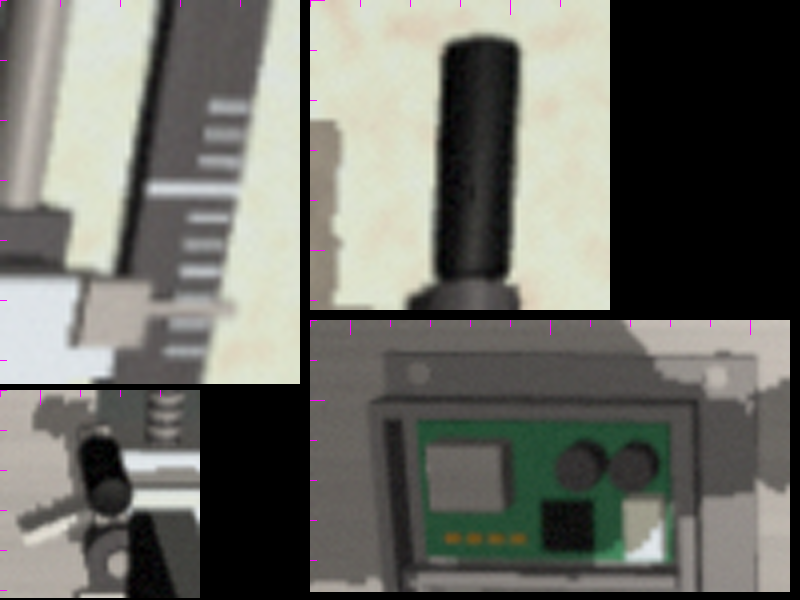

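Crops: long mark line at px (480–495,146.5), pointer line at (480–494,166.2) about 22 mm short; crank sleeve from (344,8) to (342.6,55); pin top about (318,254.8), base about (314,241), hinge cap (319.5,271). The keeper is near shut.

```bash
cat >> h.py <<'E'
import pickle
from scipy.optimize import least_squares
def S2W(p,S):
    x,y,z=np.asarray(p,float)/1e3; c,s=np.cos(S[2]),np.sin(S[2]); return np.array([S[0]+c*x-s*y,S[1]+s*x+c*y,z])
def W2S(P,S):
    c,s=np.cos(S[2]),np.sin(S[2]); d=np.asarray(P)[:2]-S[:2]; return np.array([c*d[0]+s*d[1],-s*d[0]+c*d[1],P[2]])*1e3
E
python3 - <<'E'
from h import *
C=pickle.load(open('pics/w1.pkl','rb')); s=1.42
obs=[((184,68,80.5),(487.2,146.5)),((-217,110,75),(166.5/s,147.5/s)),((-217,-100,75),(198/s,397/s)),((4,-72.5,94),(319.5,271)),((-2,110,75),(452/s,146/s))]
f=lambda S:np.concatenate([np.array(proj(C,S2W(p,S)))-q for p,q in obs])
r=least_squares(f,[.627,.0166,.0646],loss='soft_l1');S=r.x;print('station',S[:2],np.degrees(S[2]),f(S).reshape(-1,2).round(1))
np.save('S.npy',S)
for n,u,v,z in [('mark',487.2,146.5,.0805),('pointer',487,166.2,.082),('pin top',318,254.8,.125),('pin base',314.3,241,.094),('hinge',319.5,271,.094)]:
    print(n,W2S(onz(C,u,v,z),S).round(1))
for z in (.05,.065,.08,.09,.095):
    print('handle',z,W2S(onz(C,344,8,z),S).round(1),W2S(onz(C,342.6,55,z),S).round(1))
for n,u,v,z in [('rearL',232,197,.0795),('frontL',357,197.5,.0795),('frontR',357,345,.0795),('rearR',232,341,.0795)]: print(n,W2S(onz(C,u/s,v/s,z),S).round(1))
# tray walls top z.0945
for n,u,v,z in [('rearwallL',223,213,.0945),('rearwallR',230,337,.0945),('frontwallL',337,213,.0945)]: print(n,W2S(onz(C,u/s,v/s,z),S).round(1))
print('crank w',S2W((20,175,65),S))
E
```

```text
station [0.63094933 0.02234798] 4.760060781356537 [[-0.6  0.1]
 [-0.4  0.2]
 [ 0.2 -0.2]
 [ 0.1 -2.9]
 [ 0.8  0.8]]
mark [184.7  68.1  80.5]
pointer [187.6  46.5  82. ]
pin top [ -2.9 -40.6 125. ]
pin base [ -3.5 -38.4  94. ]
hinge [  4.1 -76.3  94. ]
handle 0.05 [ 23.9 208.   50. ] [ 24.8 161.3  50. ]
handle 0.065 [ 21.2 204.4  65. ] [ 22.  159.4  65. ]
handle 0.08 [ 18.5 200.7  80. ] [ 19.3 157.5  80. ]
handle 0.09 [ 16.6 198.3  90. ] [ 17.5 156.3  90. ]
handle 0.095 [ 15.7 197.1  95. ] [ 16.5 155.7  95. ]
rearL [-168.3   73.5   79.5]
frontL [-73.5  73.1  79.5]
frontR [-75.6 -47.4  79.5]
rearR [-179.7  -44.6   79.5]
rearwallL [-171.1   63.5   94.5]
rearwallR [-175.5  -34.7   94.5]
frontwallL [-87.2  63.5  94.5]
crank w [0.63635829 0.19840406 0.065     ]
```

Station fit is consistent (origin (0.631,0.022), yaw 4.8°). The handle is near the top (z≈94), the pin is about 12° open, and the tray centre is about (−124,13). Now hovering over the pin for the second view.

>>> {"method": "servo_tool", "body": {
  "moves": [
    [0.7,-1,-1.5,0],
    [1.8,-2.6,-4,0],
    [3,-4.4,-7,0],
    [4.2,-6.2,-10,0],
    [4.9,-7.1,-12,0],
    [4.9,-7.1,-12,0],
    [4.9,-7.1,-12,0]
  ]
}}

```text
time: 2.37
ee_pos: [0.629, -0.0157, 0.1809]
tcp_rot: [-179.9, -0.0, 95.2]
wrist_force: [-0.1, 0.4, 0.8]
opening: 0.0425
grasp_force: 0.0
```

```bash
python3 - <<'E'
from h import *
S=np.load('S.npy'); o=get_obs();print(o['ee_pos'],o['tcp_rot'],W2S(o['ee_pos'],S))
C=cam('wrist');im=camera('wrist');np.save('pics/w2.npy',im);pickle.dump(C,open('pics/w2.pkl','wb'))
print('exp pin top',proj(C,S2W((-3,-40.6,125),S)),'hinge',proj(C,S2W((4,-72.5,94),S)),'handle',proj(C,S2W((16,155,94.7),S)),proj(C,S2W((16,197,94.7),S)),'mark',proj(C,S2W((184,68,80.5),S)))
save('w2.png',np.clip(im*1.3,0,255).astype(np.uint8),1.42)
E
```

```text
[ 0.62898188 -0.01568761  0.1808667 ] [-1.79876823e+02 -3.44534445e-02  9.52044853e+01] [ -5.11697576 -37.74113198 180.86670064]
exp pin top (np.float64(280.6891438094221), np.float64(233.88363425604228)) hinge (np.float64(288.89146448684943), np.float64(257.6959120602462)) handle (np.float64(316.54715266900394), np.float64(-100.06392519130551)) (np.float64(318.2498181859753), np.float64(-179.40429498640654)) mark (np.float64(546.5205286083474), np.float64(67.61655532895989))
```

View pics/w2.png

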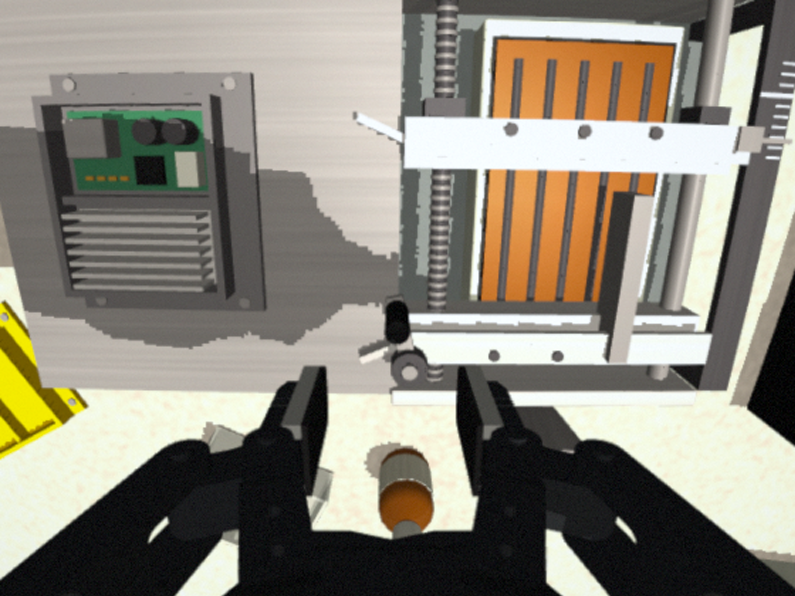

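Pin top at scaled (398,330), hinge cap at (408,371), both close to prediction. Triangulating with the first view.

```bash
python3 - <<'E'
from h import *
S=np.load('S.npy');A=pickle.load(open('pics/w1.pkl','rb'));B=pickle.load(open('pics/w2.pkl','rb'));s=1.42
for n,a,b in [('pin top',(318,254.8),(398/s,330/s)),('hinge',(319.5,271),(408/s,371/s)),('mark',(479.7,146.3),(762/s,94/s)),('railfront',(453/s,226/s),(404/s,118/s)),('tray frontL hole',(345/s,203/s),(229/s,84/s)),('tray frontR hole',(345/s,339/s),(244/s,303/s)),('tray rearL hole',(237/s,203/s),(69/s,85/s)),('tray rearR hole',(247/s,340/s) ,(101/s,300/s)),('frontedge L',(357/s,197.5/s),(254/s,73/s)),('frontedge R',(357/s,345/s),(265/s,310/s)),('heatsink/board cap',(313/s,236/s),(180/s,131/s))]:
    P,e=tri([ray(A,*a),ray(B,*b)]);print(n,P.round(4),W2S(P,S).round(1),np.round(np.array(e)*1e3,1))
print(get_obs()['ee_pos'])
E
```

```text
pin top [ 0.6306 -0.0155  0.1306] [ -3.5 -37.6 130.6] [0.3 0.3]
hinge [ 0.639  -0.0467  0.1063] [  2.3 -69.5 106.3] [0.1 0.1]
mark [0.7997 0.105  0.0822] [175.   68.3  82.2] [0. 0.]
railfront [0.6257 0.0745 0.0832] [-0.9 52.4 83.2] [0.1 0.1]
tray frontL hole [0.5424 0.0837 0.0827] [-83.2  68.5  82.7] [1.2 1.2]
tray frontR hole [ 0.5494 -0.0258  0.0828] [-85.2 -41.2  82.8] [0.5 0.5]
tray rearL hole [0.4612 0.0776 0.0805] [-164.6   69.1   80.5] [0. 0.]
tray rearR hole [ 0.469  -0.0332  0.0815] [-166.   -41.9   81.5] [0.8 0.8]
frontedge L [0.5517 0.089  0.0773] [-73.4  73.   77.3] [0.3 0.3]
frontedge R [ 0.5597 -0.0309  0.0794] [-75.5 -47.1  79.4] [0.4 0.4]
heatsink/board cap [0.5218 0.0596 0.0929] [-105.7   46.2   92.9] [0. 0.]
[ 0.6295626  -0.01545593  0.18260271]
```

Pin, tray and rail heights check out. The hinge cap stands a bit higher (~100 mm), so I keep the TCP at 106 mm. Descend and grip the pin.

>>> {"method": "servo_tool", "body": {
  "moves": [
    [0,0,-1,0],
    [0,0,-3,0],
    [0,0,-5,0],
    [0,0,-6.7,0],
    [0,0,-7.4,0],
    [0,0,-7.4,0]
  ]
}}

```text
time: 2.92
ee_pos: [0.6294, -0.016, 0.1065]
tcp_rot: [-179.9, -0.0, 95.2]
wrist_force: [-0.0, 0.8, 1.1]
opening: 0.0431
grasp_force: 0.0
```

>>> {"method": "servo_tool", "body": {
  "moves": [
    [0,0,0,0],
    [0,0,0,0],
    [0,0,0,0],
    [0,0,0,0],
    [0,0,0,0],
    [0,0,0,0]
  ],
  "claw": 1,
  "force": 25
}}

```text
time: 3.42
ee_pos: [0.6309, -0.0166, 0.109]
tcp_rot: [179.9, -0.0, 95.2]
wrist_force: [-0.2, 2.2, 5.5]
opening: 0.0109
grasp_force: 24.5
```

>>> {"method": "servo_tool", "body": {
  "moves": [
    [-0.3,-0.13,0,0],
    [-0.61,-0.27,0,0],
    [-0.88,-0.46,0,0],
    [-1.16,-0.66,0,0],
    [-1.4,-0.9,0,0],
    [-1.61,-1.16,0,0],
    [-1.79,-1.45,0,0],
    [-1.94,-1.74,0,0],
    [-2.06,-2.05,0,0],
    [-2.15,-2.37,0,0],
    [-2.23,-2.93,0,0],
    [-2.2,-3.48,0,0],
    [-2.16,-3.7,0,0],
    [-2.16,-3.7,0,0],
    [-2.16,-3.7,0,0]
  ]
}}

```text
time: 4.67
ee_pos: [0.6091, -0.0542, 0.1087]
tcp_rot: [179.9, 0.0, 95.1]
wrist_force: [1.0, 1.7, 7.1]
opening: 0.0105
grasp_force: 25.3
```

```bash
python3 - <<'E'
from h import *
S=np.load('S.npy'); o=get_obs();print(o['time'],o['ee_pos'],W2S(o['ee_pos'],S),o['wrist_force'],o['opening'],o['grasp_force'])
E
```

```text
4.6667 [ 0.60911633 -0.05419169  0.1086808 ] [-28.10920529 -74.46390253 108.68080382] [1.03879009 1.74810846 7.10100052] 0.010510916294376524 25.312513411045074
```

Keeper is at about 93°. Release, rise and go over the crank handle.

>>> {"method": "servo_tool", "body": {
  "moves": [
    [0,0,0,0],
    [0,0,0,0],
    [0,0,0,0],
    [0,0,1.5,0],
    [0,0,4,0],
    [0,0,6.5,0],
    [0.3,2,8,0],
    [0.6,5,8,0],
    [0.9,8.5,8,0],
    [1.2,12,8,0],
    [1.5,15.5,8,0],
    [1.8,19,8,0],
    [2.1,22,8,0],
    [2.3,24.5,8,0],
    [2.4,25.6,8,0],
    [2.4,25.6,8,0],
    [2.4,25.6,8,0]
  ],
  "claw": 0.5
}}

```text
time: 6.08
ee_pos: [0.6324, 0.2021, 0.1868]
tcp_rot: [-179.9, 0.0, 95.2]
wrist_force: [0.7, 0.4, 0.9]
opening: 0.0428
grasp_force: 0.0
```

```bash
python3 - <<'E'
from h import *
S=np.load('S.npy'); o=get_obs();print(o['time'],o['ee_pos'],o['tcp_rot'],W2S(o['ee_pos'],S))
C=cam('wrist');im=camera('wrist');np.save('pics/w3.npy',im);pickle.dump(C,open('pics/w3.pkl','wb'))
print('exp handle',proj(C,S2W((16.2,154.5,94.7),S)),proj(C,S2W((16.2,196.5,94.7),S)),'keeper pin',proj(C,S2W((-28,-74,125),S)))
m=(im.max(2)<70).astype(np.uint8); m[250:]=0
n,l,st,ce=cv2.connectedComponentsWithStats(m)
for i in range(1,n):
    if st[i,4]>300: print(st[i],ce[i])
sheet('s3.png',im,[(140,0,280,210,2,0,0),(240,130,100,150,2,570,0)])
E
```

```text
6.0833 [0.63237353 0.20205309 0.18677616] [-1.79945447e+02  3.42735262e-02  9.52045652e+01] [ 16.33179239 178.96711777 186.77615959]
exp handle (np.float64(276.6111142887566), np.float64(242.16153109279045)) (np.float64(277.107434764406), np.float64(188.586719595352)) keeper pin (np.float64(226.5943347894261), np.float64(481.9721024180451))
[116 140  47  56 628] [145.98248408 167.22611465]
[ 241  188  201   62 4398] [326.35288768 234.01273306]
```

View pics/s3.png

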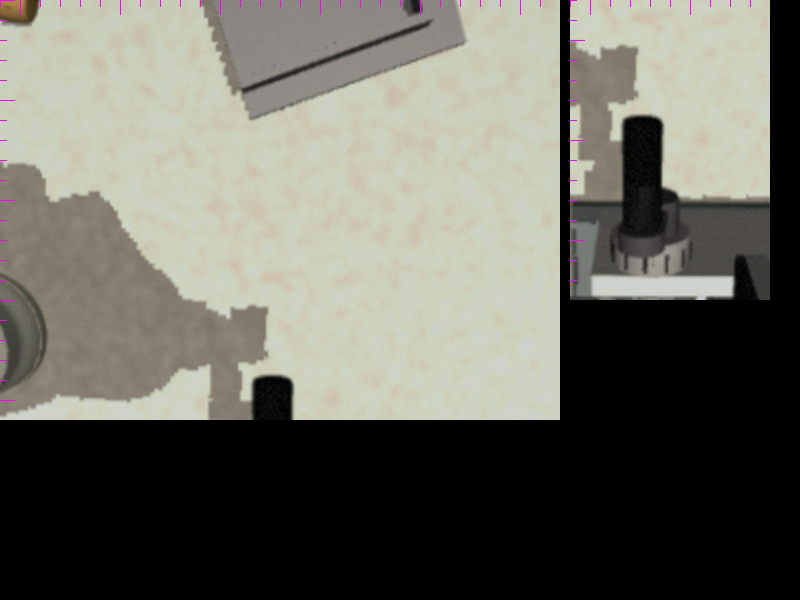

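Handle outer end is at px (276,189), against a predicted (277,188.6), so z≈95 is confirmed. Descend and grip.

>>> {"method": "servo_tool", "body": {
  "moves": [
    [0,0,-1.5,0],
    [0,0,-4.5,0],
    [0,0,-7.5,0],
    [0,0,-10,0],
    [0,0,-11,0],
    [0,0,-11,0],
    [0,0,-11,0]
  ]
}}

```text
time: 6.72
ee_pos: [0.6328, 0.2012, 0.0782]
tcp_rot: [180.0, 0.0, 95.1]
wrist_force: [-0.6, 1.0, 0.2]
opening: 0.0426
grasp_force: 0.0
```

>>> {"method": "servo_tool", "body": {
  "moves": [
    [0,0,0,0],
    [0,0,0,0],
    [0,0,0,0],
    [0,0,0,0],
    [0,0,0,0]
  ],
  "claw": 1,
  "force": 25
}}

```text
time: 7.13
ee_pos: [0.6335, 0.2022, 0.0794]
tcp_rot: [179.8, -0.0, 95.1]
wrist_force: [-0.1, -1.8, 7.3]
opening: 0.0138
grasp_force: 25.3
```

>>> {"method": "servo_tool", "body": {
  "moves": [
    [-0.5,-0.04,-0.1,0],
    [-1.11,-0.09,-0.38,0],
    [-1.99,-0.17,-1.15,0],
    [-2.51,-0.21,-2.2,0],
    [-2.58,-0.21,-3.37,0],
    [-2.21,-0.18,-4.47,0],
    [-1.43,-0.12,-5.35,0],
    [-0.39,-0.03,-5.87,0],
    [0.78,0.06,-5.95,0],
    [1.89,0.16,-5.57,0],
    [2.77,0.23,-4.8,0],
    [3.29,0.27,-3.75,0],
    [3.37,0.28,-2.58,0],
    [2.99,0.25,-1.47,0],
    [2.22,0.18,-0.59,0],
    [1.17,0.1,-0.08,0],
    [0,0,0,0],
    [0,0,0,0],
    [0,0,0,0]
  ]
}}

```text
time: 8.72
ee_pos: [0.6323, 0.2021, 0.0788]
tcp_rot: [179.9, -0.0, 95.2]
wrist_force: [-2.8, -2.0, 8.3]
opening: 0.0138
grasp_force: 27.1
```

```bash
python3 - <<'E'
from h import *
S=np.load('S.npy'); o=get_obs();print(o['time'],o['ee_pos'],o['tcp_rot'],o['wrist_force'],o['opening'],o['grasp_force'])
im0=np.load('pics/top.npy');im=camera('top');np.save('pics/top2.npy',im);sd=camera('side');np.save('pics/side2.npy',sd)
C=cam('top');D=cam('side');W=cam('wrist')
for y in (46.5,58.5,68): print(y,proj(C,S2W((184,y,82),S)),proj(D,S2W((184,y,82),S)),proj(W,S2W((184,y,82),S)))
# rail bright columns across row through rail middle, before/after, from top
for x in (100,):
  u0,v=proj(C,S2W((x,110,87.5),S));u1,v1=proj(C,S2W((x,0,87.5),S))
  for I in (im0,im):
    g=I.mean(2);us=np.arange(u0,u1,1.);print([int(g[int(round(v+(v1-v)*(u-u0)/(u1-u0))),int(round(u))]) for u in us])
  print(u0,v,u1,v1)
E
```

```text
8.7167 [0.63227269 0.20213296 0.07875659] [ 1.79934442e+02 -1.03016962e-02  9.51676683e+01] [-2.77040137 -1.99301723  8.28948493] 0.013786248737376217 27.082897424697876
46.5 (np.float64(237.57249503104535), np.float64(112.80588614423088)) (np.float64(329.92165289961724), np.float64(160.91896725406073)) (np.float64(536.5700839486839), np.float64(455.6902858967274))
58.5 (np.float64(232.801400927141), np.float64(113.14433619560508)) (np.float64(327.74909350612734), np.float64(158.71055037437782)) (np.float64(542.2700784457259), np.float64(442.78308669405624))
68 (np.float64(229.02676680578975), np.float64(113.41448821891902)) (np.float64(326.0430438221064), np.float64(156.9767831753808)) (np.float64(546.8990568187473), np.float64(432.1186222094599))
[21, 20, 37, 54, 73, 94, 102, 86, 49, 49, 55, 57, 56, 57, 56, 56, 56, 57, 59, 57, 56, 58, 59, 75, 97, 101, 102, 100, 101, 102, 84, 97, 100, 67, 60, 57, 59, 61, 56, 60, 58, 60, 60, 60, 61]
[18, 26, 41, 59, 76, 101, 107, 92, 54, 52, 58, 60, 61, 59, 59, 60, 60, 61, 77, 103, 109, 106, 106, 106, 108, 105, 107, 109, 87, 50, 59, 63, 63, 63, 60, 60, 61, 62, 64, 63, 65, 63, 62, 65, 63]
213.66430933682932 146.8643678340524 258.02935995094884 143.77100061890232
```

One turn moved the rail about 12 mm outward as expected. The remainder is about 9.4 mm, or 282°.

>>> {"method": "servo_tool", "body": {
  "moves": [
    [-0.5,-0.04,-0.1,0],
    [-1.11,-0.09,-0.38,0],
    [-1.99,-0.17,-1.15,0],
    [-2.51,-0.21,-2.2,0],
    [-2.58,-0.21,-3.37,0],
    [-2.21,-0.18,-4.47,0],
    [-1.43,-0.12,-5.35,0],
    [-0.39,-0.03,-5.87,0],
    [0.78,0.06,-5.95,0],
    [1.89,0.16,-5.57,0],
    [2.77,0.23,-4.8,0],
    [3.29,0.27,-3.75,0],
    [3.37,0.28,-2.58,0],
    [3.22,0.27,-1.97,0],
    [3.22,0.27,-1.97,0],
    [3.22,0.27,-1.97,0]
  ]
}}

```text
time: 10.15
ee_pos: [0.665, 0.2048, 0.0573]
tcp_rot: [180.0, 0.0, 95.2]
wrist_force: [-1.1, -1.9, 0.4]
opening: 0.0138
grasp_force: 26.7
```

```bash
python3 - <<'E'
from h import *
S=np.load('S.npy'); o=get_obs();print(o['time'],o['ee_pos'],W2S(o['ee_pos'],S),o['wrist_force'],o['opening'],o['grasp_force'])
im=camera('wrist');W=cam('wrist');print(proj(W,S2W((184,68,80.5),S)))
save('w4.png',im)
E
```

```text
10.15 [0.66495536 0.20479397 0.0573498 ] [ 49.02869606 178.99479556  57.34980178] [-1.09131096 -1.89075101  0.4062672 ] 0.013782043341922364 26.695496141910553
(np.float64(518.7394204337523), np.float64(467.3757267843595))
```

>>> {"method": "servo_tool", "body": {
  "moves": [
    [0,0,0,0],
    [0,0,0,0],
    [0,0,0,0],
    [0,0,1.5,0],
    [0,0,4.5,0],
    [0,0,8,0],
    [-0.5,-1.5,11.5,0],
    [-1.2,-4,15,0],
    [-2,-6.5,17.5,0],
    [-2.7,-9,18,0],
    [-3,-10.5,18,0],
    [-3,-10.5,18,0],
    [-3,-10.5,18,0]
  ],
  "claw": 0.5
}}

```text
time: 11.28
ee_pos: [0.6347, 0.0994, 0.2365]
tcp_rot: [-179.9, -0.0, 95.1]
wrist_force: [1.0, -0.1, -0.9]
opening: 0.043
grasp_force: 0.0
```

```bash
python3 - <<'E'
from h import *
S=np.load('S.npy'); o=get_obs();print(o['time'],o['ee_pos'],W2S(o['ee_pos'],S))
im=camera('wrist');W=cam('wrist');np.save('pics/w5.npy',im);pickle.dump(W,open('pics/w5.pkl','wb'))
print(proj(W,S2W((184,68,80.5),S)),proj(W,S2W((-28,-74,125),S)))
u,v=[int(t) for t in proj(W,S2W((184,68,80.5),S))]
sheet('s5.png',im,[(max(0,min(u-40,500)),max(v-30,0),60,60,7,0,0),(240,0,180,275,2,425,0)])
print(max(0,min(u-40,500)),max(v-30,0))
E
```

```text
11.2833 [0.63467532 0.09939131 0.23651638] [ 10.10644314  76.46841195 236.51637558]
(np.float64(460.8427090303281), np.float64(200.916729719821)) (np.float64(235.23383683588708), np.float64(357.69359550397803))
420 170
```

View pics/s5.png

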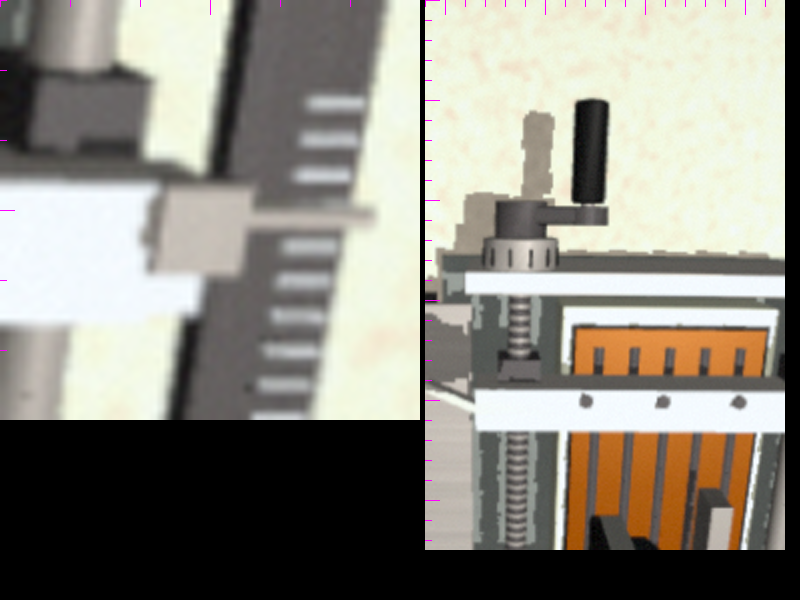

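The pointer line (crop y≈216) covers the long mark's place (interpolated ≈211, rest is parallax): all nine visible marks are short ones, so the rail is on the mark. Next I centre the tray sideways with both fingers against its +y wall.

>>> {"method": "servo_tool", "body": {
  "moves": [
    [-1,0,0,0],
    [-3,0,0,0],
    [-6,0,-1,0],
    [-9,-0.2,-3,0],
    [-12,-0.3,-6,0],
    [-13.6,-0.4,-9,0],
    [-14.1,-0.4,-12,0],
    [-14.1,-0.4,-14,0],
    [-14.1,-0.4,-15,0],
    [-14.1,-0.4,-15.2,0],
    [-14.1,-0.4,-15.2,0],
    [-14.1,-0.4,-15.2,0]
  ]
}}

```text
time: 12.33
ee_pos: [0.4946, 0.0963, 0.0866]
tcp_rot: [179.9, -0.0, 95.2]
wrist_force: [0.2, -0.3, 0.1]
opening: 0.0427
grasp_force: 0.0
```

```bash
python3 - <<'E'
from h import *
S=np.load('S.npy'); o=get_obs();print(o['time'],o['ee_pos'],W2S(o['ee_pos'],S),o['wrist_force'])
im=camera('wrist');W=cam('wrist');np.save('pics/w6.npy',im)
save('w6.png',np.clip(im*1.2,0,255).astype(np.uint8),1.42)
E
```

```text
12.3333 [0.49457044 0.09628225 0.08656221] [-129.77320688   84.99642176   86.56220899] [ 0.24076989 -0.27654194  0.12414556]
```

View pics/w6.png

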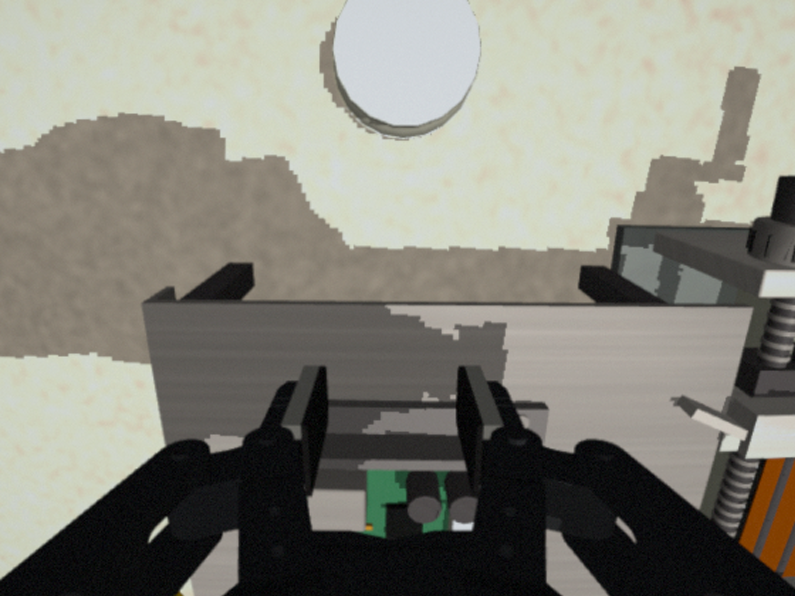

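Both fingers are over the tray's +y plate rim, outside the wall (paste jar well away). Sweep −y.

>>> {"method": "servo_tool", "body": {
  "moves": [
    [0,0,-0.4,0],
    [0.02,-0.25,-0.4,0],
    [0.05,-0.6,-0.4,0],
    [0.08,-0.9,-0.4,0],
    [0.1,-1.15,-0.4,0],
    [0.12,-1.4,-0.4,0],
    [0.14,-1.65,-0.4,0],
    [0.16,-1.9,-0.4,0],
    [0.18,-2.1,-0.4,0],
    [0.2,-2.3,-0.4,0],
    [0.21,-2.45,-0.4,0],
    [0.21,-2.5,-0.4,0],
    [0.21,-2.5,-0.4,0],
    [0.21,-2.5,-0.4,0]
  ]
}}

```text
time: 13.55
ee_pos: [0.4958, 0.0707, 0.0815]
tcp_rot: [-180.0, 0.0, 95.2]
wrist_force: [0.2, 0.5, 0.1]
opening: 0.0426
grasp_force: 0.0
```

```bash
python3 - <<'E'
from h import *
S=np.load('S.npy'); o=get_obs();print(o['time'],o['ee_pos'],W2S(o['ee_pos'],S),o['wrist_force'])
E
```

```text
13.55 [0.49579474 0.07068317 0.08147022] [-130.67742693   59.38404176   81.47021789] [0.21748291 0.45072216 0.11647541]
```

>>> {"method": "servo_tool", "body": {
  "moves": [
    [0,0.7,0,0],
    [0,1.8,0.3,0],
    [0,2,2,0],
    [0,2,5,0],
    [0,1.5,8.5,0.05],
    [0,0.5,12,0.15],
    [0,-1,14,0.25],
    [0,-2,15,0.3],
    [0,-2.5,15,0.3],
    [0,-2.5,15,0.3]
  ]
}}

```text
time: 14.38
ee_pos: [0.4961, 0.0459, 0.2317]
tcp_rot: [180.0, 0.0, 112.2]
wrist_force: [-0.0, -1.0, -0.9]
opening: 0.0424
grasp_force: 0.0
```

```bash
python3 - <<'E'
from h import *
S=np.load('S.npy'); o=get_obs();print(o['time'],o['q'].round(1),o['ee_pos'],o['tcp_rot'],W2S(o['ee_pos'],S))
im=camera('wrist');W=cam('wrist');np.save('pics/w7.npy',im);pickle.dump(W,open('pics/w7.pkl','wb'))
for n,p in dict(fl=(-74,60,79.5),fr=(-74,-60,79.5),rl=(-174,60,79.5),rr=(-174,-60,79.5)).items(): print(n,proj(W,S2W(p,S)))
# rectify to station plane z=79.5: 1px = 0.5mm
def rect(im,W,x0,x1,y0,y1,z,r):
    xs=np.arange(x0,x1,r);ys=np.arange(y1,y0,-r)
    m=np.array([[proj(W,S2W((x,y,z),S)) for x in xs] for y in ys],np.float32)
    return cv2.remap(im,m[...,0],m[...,1],cv2.INTER_LINEAR)
g=rect(im,W,-210,-40,-90,90,79.5,.5);cv2.imwrite('pics/r7.png',np.clip(g[:,:,::-1]*1.4,0,255))
# profile along y at x in -84..-76 (front rim ahead of wall) and along x
G=g.mean(2)
fr=G[:,int((-83+210)*2):int((-77+210)*2)].mean(1)
d=np.abs(np.diff(cv2.GaussianBlur(fr.reshape(-1,1).astype(np.float32),(1,5),0).ravel()))
for i in np.argsort(d)[::-1][:14]: print('y',90-i*.5,d[i].round(1))
E
```

```text
14.3833 [ 5.3 -2.1  2.9 95.  -0.  73.1] [0.49611639 0.04586382 0.23168948] [1.79960955e+02 1.39395717e-02 1.12203041e+02] [-132.41646816   34.62360147  231.68948492]
fl (np.float64(346.8831543688285), np.float64(184.7511863170169))
fr (np.float64(303.7863207600441), np.float64(295.34104708172623))
rl (np.float64(240.1552346897713), np.float64(151.41521022300952))
rr (np.float64(207.30476202193657), np.float64(268.7030625964509))
y 62.0 15.1
y 61.5 13.1
y 62.5 11.0
y 60.0 6.8
y 59.5 5.8
y 63.0 5.4
y 61.0 5.2
y -59.5 4.6
y -60.0 4.0
y -59.0 3.7
y 59.0 3.5
y 60.5 3.2
y -60.5 2.5
y 58.5 2.1[ WARN:0@6.780] global loadsave.cpp:1063 imwrite_ Unsupported depth image for selected encoder is fallbacked to CV_8U.
```

Tray now spans y ≈ −59.5…+60 (centred) and J6 turns the safe way. Next, go behind the tray with fingers spread along y.

>>> {"method": "servo_tool", "body": {
  "moves": [
    [-0.3,-0.2,0,0.1],
    [-0.8,-0.5,0,0.22],
    [-1.5,-1,0,0.34],
    [-2.2,-1.5,0,0.46],
    [-3,-2,0,0.58],
    [-3.8,-2.5,0,0.7],
    [-4.6,-3,-1,0.82],
    [-5.4,-3.4,-3,0.94],
    [-6,-3.7,-5,1.05],
    [-6.2,-3.9,-7,1.15],
    [-6.2,-3.9,-8,1.22],
    [-6.2,-3.9,-8,1.27],
    [-6.2,-3.9,-8,1.27],
    [-6.2,-3.9,-8,1.27]
  ]
}}

```text
time: 15.6
ee_pos: [0.4334, 0.0074, 0.1506]
tcp_rot: [180.0, -0.1, -175.0]
wrist_force: [0.2, 0.3, 0.3]
opening: 0.0424
grasp_force: 0.0
```

```bash
cat >> h.py <<'E'
def rect(im,W,S,x0,x1,y0,y1,z,r=.5):
    xs=np.arange(x0,x1,r);ys=np.arange(y1,y0,-r)
    m=np.array([[proj(W,S2W((x,y,z),S)) for x in xs] for y in ys],np.float32)
    return cv2.remap(im,m[...,0],m[...,1],cv2.INTER_LINEAR)
E
python3 - <<'E'
from h import *
S=np.load('S.npy'); o=get_obs();print(o['time'],o['q'].round(1),o['ee_pos'],o['tcp_rot'],W2S(o['ee_pos'],S),o['opening'])
im=camera('wrist');W=cam('wrist');np.save('pics/w8.npy',im);pickle.dump(W,open('pics/w8.pkl','wb'))
for n,p in dict(fl=(-74,60,79.5),fr=(-74,-60,79.5),rl=(-174,60,79.5),rr=(-174,-60,79.5),pin=(-28,-74,125),hinge=(4,-72.5,98)).items(): print(n,np.round(proj(W,S2W(p,S))))
G=rect(im,W,S,-100,-50,-50,50,79.5).mean(2)
for a,b in((-45,-25),(25,45)):
    f=G[int((50-b)*2):int((50-a)*2)].mean(0);d=np.diff(cv2.GaussianBlur(f.reshape(1,-1).astype(np.float32),(5,1),0).ravel())
    print('x edges',a,[(-100+i*.5,round(float(d[i]),1)) for i in np.argsort(abs(d))[::-1][:6]])
u,v=[int(t) for t in proj(W,S2W((-28,-74,125),S))]
m=im[max(v-12,0):v+12,max(u-12,0):u+12].max(2);print(u,v,m.mean(),np.argwhere(m<60).mean(0)+[max(v-12,0),max(u-12,0)])
E
```

```text
15.6 [  1.  -11.8 -14.8  87.1   0.   -4. ] [0.43342275 0.0073822  0.1506385 ] [ 1.79988485e+02 -8.84208425e-02 -1.75015221e+02] [-198.08720466    1.4772233   150.6384965 ] 0.0424325008818773
fl [347. 366.]
fr [199. 366.]
rl [358. 254.]
rr [188. 253.]
pin [172. 459.]
hinge [187. 453.]
x edges -45 [(np.float64(-67.0), -19.0), (np.float64(-66.5), -18.2), (np.float64(-67.5), -15.9), (np.float64(-66.0), -13.3), (np.float64(-68.0), -11.2), (np.float64(-77.0), 7.7)]
x edges 25 [(np.float64(-67.0), -20.3), (np.float64(-66.5), -18.0), (np.float64(-67.5), -17.9), (np.float64(-77.5), 13.3), (np.float64(-68.0), -13.1), (np.float64(-77.0), 12.6)]
172 458 nan [nan nan]<stdin>:10: RuntimeWarning: Mean of empty slice.
  ret = ret.dtype.type(ret / rcount)
  ret = um.true_divide(
```

>>> {"method": "servo_tool", "body": {
  "moves": [
    [0,0,-2,0],
    [0,0,-4.5,0],
    [0,0,-6.5,0],
    [0,0,-7.2,0],
    [0.2,0.02,-7.2,0],
    [0.5,0.04,-7.2,0],
    [0.8,0.07,-7.2,0],
    [1.1,0.09,-7.2,0],
    [1.4,0.12,-7.2,0],
    [1.8,0.15,-7.2,0],
    [2.3,0.19,-7.2,0],
    [2.8,0.23,-7.2,0],
    [3.3,0.27,-7.2,0],
    [3.8,0.32,-7.2,0],
    [4.3,0.36,-7.2,0],
    [4.8,0.4,-7.2,0],
    [5.2,0.43,-7.2,0],
    [5.5,0.46,-7.2,0],
    [5.6,0.47,-7.2,0],
    [5.6,0.47,-7.2,0]
  ]
}}

```text
time: 17.32
ee_pos: [0.4902, 0.0116, 0.0795]
tcp_rot: [180.0, 0.0, -174.9]
wrist_force: [-0.4, -1.4, 0.2]
opening: 0.0426
grasp_force: 0.0
```

```bash
python3 - <<'E'
from h import *
S=np.load('S.npy'); o=get_obs();print(o['time'],o['ee_pos'],o['tcp_rot'],W2S(o['ee_pos'],S),o['wrist_force'],o['torque'])
im=camera('top');np.save('pics/top3.npy',im);C=cam('top')
for z in (79.5,):
  g=rect(im,C,S,-160,60,-90,90,z);np.save('pics/g.npy',g)
  G=g.mean(2)
  for x in (-70,-50,-40):
    f=G[:,(x+160)*2-8:(x+160)*2+8].mean(1);d=np.diff(cv2.GaussianBlur(f.reshape(-1,1).astype(np.float32),(1,9),0).ravel())
    pk=[(90-i*.5,round(float(d[i]),1)) for i in range(4,len(d)-4) if abs(d[i])==abs(d[i-4:i+5]).max() and abs(d[i])>1.5]
    print(x,pk)
  for y in (55,-55,30,-30):
    f=G[int((90-y)*2)-6:int((90-y)*2)+6].mean(0);d=np.diff(cv2.GaussianBlur(f.reshape(1,-1).astype(np.float32),(9,1),0).ravel())
    print('y',y,[(-160+i*.5,round(float(d[i]),1)) for i in range(4,len(d)-4) if abs(d[i])==abs(d[i-4:i+5]).max() and abs(d[i])>1.5])
E
```

```text
17.3167 [0.49016811 0.01155972 0.07952924] [ 1.79999129e+02  7.67042234e-03 -1.74887798e+02] [-141.19090217    0.93142875   79.52923876] [-0.37181253 -1.44047823  0.19016492] [ 0.03956998  0.02287355 -0.01157666]
-70 [(79.5, -6.5), (74.0, 6.1), (-28.5, -2.7), (-32.0, 3.9), (-65.5, -6.5), (-69.0, 6.7)]
-50 [(75.5, -4.2), (70.0, 5.3), (59.5, -1.7), (45.5, -4.4), (23.5, 2.1), (7.0, -2.5), (1.5, 3.9), (-2.0, -2.4), (-6.0, 3.9), (-25.5, -1.9), (-33.0, -3.9), (-47.5, 2.7), (-60.5, 2.5), (-70.0, 1.8)]
-40 [(60.0, -4.1), (-53.5, 2.0), (-63.5, -5.5), (-75.5, 8.5)]
y 55 [(-52.0, 1.8), (-44.5, -2.9), (-41.5, 4.7), (-36.5, -2.3), (-29.5, 3.4), (-2.0, -8.0), (1.0, 7.9), (25.0, 2.5)]
y -55 [(-51.5, 2.3), (-41.5, 2.6), (-36.5, -2.4), (-29.0, 4.2), (-2.0, -7.4), (1.0, 6.5), (40.5, -2.9)]
y 30 [(-53.0, -1.7), (-46.0, 4.8), (-29.0, 2.6), (-1.5, -7.0), (13.5, -3.1), (18.0, 2.1), (21.5, -2.8), (36.5, 9.1), (41.5, -9.9), (53.5, -2.8)]
y -30 [(-108.5, -1.6), (-59.5, 5.4), (-50.5, -7.0), (-45.5, 3.6), (-28.5, 2.8), (-2.5, -7.1), (2.5, 4.4), (12.5, -4.4), (17.0, 2.7), (22.0, -2.3), (37.0, 12.2), (41.5, -7.6), (45.0, 5.4), (52.5, -4.2)]
```

Top camera: tray front edge at x≈−29 all across (yaw≈0), sides ≈ +60/−60.5. Push on through the lead-ins.

>>> {"method": "servo_tool", "body": {
  "moves": [
    [0.2,0.02,0,0],
    [0.6,0.05,0,0],
    [1,0.08,0,0],
    [1.4,0.12,0,0],
    [1.8,0.15,0,0],
    [2.2,0.18,0,0],
    [2.6,0.22,0,0],
    [3,0.25,0,0],
    [3.4,0.28,0,0],
    [3.8,0.32,0,0],
    [4.2,0.35,0,0],
    [4.6,0.38,0,0],
    [5,0.42,0,0],
    [5.4,0.45,0,0],
    [5.8,0.48,0,0],
    [6,0.5,0,0],
    [6,0.5,0,0]
  ]
}}

```text
time: 18.78
ee_pos: [0.5504, 0.0166, 0.0795]
tcp_rot: [-180.0, 0.0, -174.9]
wrist_force: [-0.1, -0.2, -0.4]
opening: 0.0428
grasp_force: 0.0
```

```bash
cat > chk.py <<'E'
from h import *
import sys
S=np.load('S.npy'); o=get_obs();print(o['time'],o['ee_pos'],o['tcp_rot'],W2S(o['ee_pos'],S).round(1),o['wrist_force'].round(1),o['torque'].round(2))
xr=float(sys.argv[1]) # expected rear x
im=camera('top');np.save('pics/topc.npy',im);C=cam('top')
g=rect(im,C,S,xr-40,xr+140,-90,90,94.5);G=g.mean(2)
def pk(f,a,s,t=1.5):
    d=np.diff(cv2.GaussianBlur(f.reshape(1,-1).astype(np.float32),(9,1),0).ravel())
    return [(round(a+s*i*.5,1),round(float(d[i]),1)) for i in range(4,len(d)-4) if abs(d[i])==abs(d[i-4:i+5]).max() and abs(d[i])>t]
for y in (45,38,0,-38,-45): print('y',y,pk(G[int((90-y)*2)-4:int((90-y)*2)+4].mean(0),xr-40,1))
# green board & tray region
hsv=cv2.cvtColor(g,cv2.COLOR_RGB2HSV);m=cv2.inRange(hsv,(40,60,20),(90,255,255));ys,xs=np.nonzero(m)
if len(xs): print('green x',np.percentile(xs,[2,98])*.5+xr-40,'y',90-np.percentile(ys,[2,98])*.5,len(xs))
E
python3 chk.py -68
```

```text
18.7833 [0.55037517 0.01657382 0.07947091] [-1.79998318e+02  1.27660193e-02 -1.74886475e+02] [-80.8   0.9  79.5] [-0.1 -0.2 -0.4] [-0.03 -0.01 -0.01]
y 45 [(-92.0, -4.6), (49.5, -2.8), (56.5, 1.7), (67.0, -2.1)]
y 38 [(-92.5, -4.7), (49.0, -3.2), (56.5, 2.9), (66.5, -3.4)]
y 0 [(-95.0, -3.6), (49.0, -3.3), (56.5, 3.4), (66.5, -3.6)]
y -38 [(48.5, -3.9), (56.5, 3.3), (66.5, -3.5)]
y -45 [(48.5, -2.9), (56.0, 4.8), (67.0, -2.8)]
```

>>> {"method": "servo_tool", "body": {
  "moves": [
    [0.2,0.02,0,0],
    [0.6,0.05,0,0],
    [1,0.08,0,0],
    [1.4,0.12,0,0],
    [1.9,0.16,0,0],
    [2.4,0.2,0,0],
    [2.9,0.24,0,0],
    [3.4,0.28,0,0],
    [3.9,0.32,0,0],
    [4.4,0.37,0,0],
    [4.9,0.41,0,0],
    [5.4,0.45,0,0],
    [5.9,0.49,0,0],
    [6.4,0.53,0,0],
    [6.8,0.57,0,0],
    [7.1,0.59,0,0],
    [7.3,0.61,0,0],
    [7.4,0.62,0,0],
    [7.4,0.62,0,0]
  ]
}}

```text
time: 20.42
ee_pos: [0.6241, 0.0228, 0.0796]
tcp_rot: [180.0, 0.0, -174.9]
wrist_force: [1.0, -0.9, 0.2]
opening: 0.0425
grasp_force: 0.0
```

>>> {"method": "servo_tool", "body": {
  "moves": [
    [0.1,0.01,0,0],
    [0.2,0.02,0,0],
    [0.3,0.02,0,0],
    [0.4,0.03,0,0],
    [0.45,0.04,0,0],
    [0.5,0.04,0,0],
    [0.5,0.04,0,0]
  ]
}}

```text
time: 21.0
ee_pos: [0.629, 0.0232, 0.0797]
tcp_rot: [-180.0, 0.0, -174.9]
wrist_force: [-1.0, -0.1, 0.7]
opening: 0.0424
grasp_force: 0.4
```

```bash
python3 chk.py 10
```

```text
21.0 [0.62899551 0.0231561  0.079659  ] [-1.79998961e+02  1.20730292e-02 -1.74885464e+02] [-1.9  1.  79.7] [-1.  -0.1  0.7] [-0.02  0.12  0.02]
y 45 [(49.5, -5.0)]
y 38 [(-27.0, -2.3), (-20.0, 2.4), (49.0, -4.7)]
y 0 [(46.5, -3.8)]
y -38 []
y -45 []
```

TCP x ≈ −2, home expected near +0.5. Creep until force shows.

>>> {"method": "servo_tool", "body": {
  "moves": [
    [0.06,0,0,0],
    [0.12,0.01,0,0],
    [0.18,0.01,0,0],
    [0.24,0.02,0,0],
    [0.3,0.02,0,0],
    [0.3,0.02,0,0]
  ]
}}

```text
time: 21.55
ee_pos: [0.6313, 0.0234, 0.0796]
tcp_rot: [180.0, -0.1, -174.9]
wrist_force: [-4.3, 0.9, 2.1]
opening: 0.0427
grasp_force: 2.7
```

>>> {"method": "servo_tool", "body": {
  "moves": [
    [0.05,0,0,0],
    [0.1,0.01,0,0],
    [0.15,0.01,0,0],
    [0.15,0.01,0,0]
  ]
}}

```text
time: 21.88
ee_pos: [0.6315, 0.0235, 0.0795]
tcp_rot: [180.0, -0.2, -174.9]
wrist_force: [-13.2, -0.0, 6.4]
opening: 0.0425
grasp_force: 6.2
```

```bash
python3 chk.py 10
```

```text
21.8833 [0.63146513 0.02347085 0.07945002] [ 179.97692369   -0.22832111 -174.90522034] [ 0.6  1.1 79.5] [-13.2  -0.    6.4] [-0.05  2.45 -0.29]
y 45 [(57.0, -4.8)]
y 38 [(-20.0, 2.2), (56.5, -3.6)]
y 0 [(54.5, -2.9)]
y -38 []
y -45 []
```

Hard stop at TCP x=0.6 (expected 0.5), with force rising to 13 N: the tray is home. Back off, rise and go over the keeper pin.

>>> {"method": "servo_tool", "body": {
  "moves": [
    [-0.5,-0.04,0,0],
    [-1.5,-0.12,0,0],
    [-3,-0.25,0,0],
    [-4,-0.33,0.5,0],
    [-4.2,-0.35,3,0],
    [-4.2,-0.35,6.5,0],
    [-4,-1,9.5,0],
    [-3.5,-3,10,0],
    [-3,-5.5,10,0],
    [-2.6,-7.2,10,0],
    [-2.45,-7.75,10,0],
    [-2.45,-7.75,10,0],
    [-2.45,-7.75,10,0]
  ]
}}

```text
time: 23.02
ee_pos: [0.6088, -0.0539, 0.1794]
tcp_rot: [180.0, -0.0, -174.9]
wrist_force: [0.5, 0.7, 0.4]
opening: 0.0427
grasp_force: 0.0
```

```bash
python3 - <<'E'
from h import *
S=np.load('S.npy'); o=get_obs();print(o['time'],o['ee_pos'],o['tcp_rot'],W2S(o['ee_pos'],S),o['wrist_force'])
im=camera('wrist');W=cam('wrist');np.save('pics/w9.npy',im);pickle.dump(W,open('pics/w9.pkl','wb'))
print('pin exp top',proj(W,S2W((-28,-74,125),S)),'base',proj(W,S2W((-28,-74,94),S)))
u,v=[int(t) for t in proj(W,S2W((-28,-74,125),S))]
m=(im.max(2)<60).astype(np.uint8);k=im[v-50:v+40:4,u-44:u+45:4].max(2)
print(k)
E
python3 chk.py 11.5
```

```text
23.0167 [ 0.60883149 -0.05385669  0.17938165] [ 1.79984282e+02 -4.62434656e-03 -1.74918880e+02] [-28.36526111 -74.10642343 179.38165203] [0.48533189 0.67085235 0.38623533]
pin exp top (np.float64(274.721875956249), np.float64(231.96787523080323)) base (np.float64(274.7627701404292), np.float64(215.86547019551102))
[[171 173 170 147 135  78  80 143 156 158 157 157 161 159 153 155 159 158
  157 161 161  82  79]
 [167 170 170 164 157  80  89 160 159 157 157 160 157  85 140 155 158 160
  158 161 162  86  81]
 [167 140 165 163 163 161 162 161 157 158 158 159  82  79  78 150 156 159
  157 161 160 155 153]
 [137  78  66 107 159 159 162 161 158 155 157 154  81  79  76  88 157 159
  158 159 162 152 153]
 [153 114 117 132 163 161 163 161 158 156 158  83  81  79  75 140 155 161
  158 159 159 152 152]
 [151 116 113 134 160 159 161 159 157 157 157  77  81  78  85 152 157 159
  156 161 158 152 154]
 [156 114 115 126 160 158 161 159 156 153 155  63  50  52  85 152 156 158
  155 158 159 150 154]
 [161 112 114 126 160 156 159 160 157 154 155  50  13  22 119 153 155 157
  156 158 160 151 152]
 [167 11
[... 1337 characters left out ...]
 69  70  69]
 [108 110 151 175 175  94  51  60 109 102 101  77  61  74 151 177 174 169
  124  58 111 110 108]]
23.0667 [ 0.60875247 -0.05342243  0.17941934] [ 1.79983622e+02 -9.33643409e-03 -1.74876371e+02] [-28.4 -73.7 179.4] [ 0.7 -0.5 -0.7] [-0.01 -0.02 -0.05]
y 45 [(-4.5, -7.3), (7.5, -2.5), (12.5, 5.9), (109.5, -2.2), (119.5, -1.8), (125.0, 1.6), (135.0, 2.3), (140.0, -4.6)]
y 38 [(-3.5, -6.3), (12.0, 8.8), (17.0, -4.8), (46.5, -1.5), (86.5, -2.8), (94.0, 7.8), (119.0, -3.8), (124.5, 2.0), (135.5, 2.5), (139.5, -10.4)]
y 0 [(22.0, -1.8), (34.0, -2.7)]
y -38 [(-19.5, -2.1), (26.5, 1.5)]
y -45 [(-20.5, -2.5), (21.0, -6.1), (41.0, 1.7), (48.5, 2.7)]
green x [19.54 84.  ] y [40.5  4.5] 5455
```

Pin is ~3 mm to +y of TCP, between the fingers. Tray rear wall reads x≈12 (home), with the green board in its pocket. Descend and grip.

>>> {"method": "servo_tool", "body": {
  "moves": [
    [0,0.2,-1.5,0],
    [0,0.2,-4,0],
    [0,0.2,-6,0],
    [0,0.2,-6.9,0],
    [0,0.2,-6.9,0],
    [0,0.2,-6.9,0]
  ]
}}

```text
time: 23.62
ee_pos: [0.6088, -0.0515, 0.111]
tcp_rot: [180.0, -0.0, -174.9]
wrist_force: [-0.5, -0.0, 0.4]
opening: 0.0426
grasp_force: 0.0
```

>>> {"method": "servo_tool", "body": {
  "moves": [
    [0,0,0,0],
    [0,0,0,0],
    [0,0,0,0],
    [0,0,0,0],
    [0,0,0,0],
    [0,0,0,0]
  ],
  "claw": 1,
  "force": 25
}}

```text
time: 24.12
ee_pos: [0.6094, -0.0521, 0.112]
tcp_rot: [-180.0, 0.1, -174.9]
wrist_force: [-0.6, 1.0, 5.6]
opening: 0.0103
grasp_force: 24.4
```

```bash
python3 - <<'E'
from h import *
S=np.load('S.npy'); o=get_obs();print(o['time'],W2S(o['ee_pos'],S),o['wrist_force'],o['opening'],o['grasp_force'])
E
```

```text
24.1167 [-27.63051361 -72.37988645 111.96120179] [-0.62982683  0.99958049  5.63295324] 0.010336917551044857 24.432400166988373
```

>>> {"method": "servo_tool", "body": {
  "moves": [
    [0,0.28,0,0],
    [0,0.56,0,0],
    [0.05,0.83,0,0],
    [0.1,1.1,0,0],
    [0.2,1.37,0,0],
    [0.3,1.63,0,0],
    [0.44,1.88,0,0],
    [0.58,2.12,0,0],
    [0.75,2.34,0,0],
    [0.93,2.54,0,0],
    [1.14,2.73,0,0],
    [1.36,2.89,0,0],
    [1.6,3.04,0,0],
    [1.85,3.17,0,0],
    [2.11,3.28,0,0],
    [2.37,3.36,0,0],
    [2.65,3.42,0,0],
    [2.92,3.45,0,0],
    [2.92,3.45,0,0]
  ]
}}

```text
time: 25.7
ee_pos: [0.6387, -0.0176, 0.1115]
tcp_rot: [-180.0, 0.1, -174.9]
wrist_force: [-0.4, -0.7, 5.2]
opening: 0.0102
grasp_force: 25.2
```

>>> {"method": "servo_tool", "body": {
  "moves": [
    [0.1,0,0,0],
    [0.2,0,0,0],
    [0.2,0,0,0]
  ]
}}

```text
time: 25.95
ee_pos: [0.6399, -0.0173, 0.1115]
tcp_rot: [180.0, 0.0, -174.9]
wrist_force: [-4.3, -0.3, 7.1]
opening: 0.0108
grasp_force: 25.4
```

```bash
python3 - <<'E'
from h import *
S=np.load('S.npy'); o=get_obs();print(o['time'],W2S(o['ee_pos'],S),o['wrist_force'],o['opening'],o['grasp_force'])
E
```

```text
25.95 [  5.60080709 -40.24952176 111.51894247] [-4.30441323 -0.28249086  7.08510683] 0.010758180127240263 25.353431403636932
```

>>> {"method": "servo_tool", "body": {
  "moves": [
    [0.08,0,0,0],
    [0.15,0,0,0],
    [0.15,0,0,0]
  ]
}}

```text
time: 26.2
ee_pos: [0.6417, -0.017, 0.1115]
tcp_rot: [179.9, 0.1, -174.9]
wrist_force: [-2.7, 2.0, 6.4]
opening: 0.0106
grasp_force: 25.3
```

>>> {"method": "servo_tool", "body": {
  "moves": [
    [0,0,0,0],
    [0,0,0,0],
    [0,0,0,0],
    [0,0,1,0],
    [0,0,3.5,0],
    [0,0,7,0],
    [-1,0,10,0],
    [-3,0,12,0],
    [-5,0.5,13.5,0],
    [-7,1,15,0],
    [-8.5,1.5,16,0],
    [-9,2,16,0],
    [-9,2,16,0],
    [-9,2,16,0]
  ],
  "claw": 0.5
}}

```text
time: 27.37
ee_pos: [0.5519, 0.0026, 0.2702]
tcp_rot: [-180.0, 0.0, -174.9]
wrist_force: [-0.2, 0.1, -0.4]
opening: 0.0424
grasp_force: 0.0
```

```bash
python3 - <<'E'
from h import *
S=np.load('S.npy'); o=get_obs();print(o['time'],o['ee_pos'],W2S(o['ee_pos'],S),o['wrist_force'])
im=camera('wrist');W=cam('wrist');np.save('pics/w10.npy',im);pickle.dump(W,open('pics/w10.pkl','wb'))
for n,p in dict(pin=(4,-40.5,125),hinge=(4,-72.5,98),mark=(184,68,80.5),rl=(11.5,49,94.5),rr=(11.5,-49,94.5),stop=(111.5,-20,92)).items(): print(n,np.round(proj(W,S2W(p,S))))
t=camera('top');np.save('pics/top9.npy',t);T=cam('top')
print('top',[np.round(proj(T,S2W(p,S))) for p in ((4,-40.5,125),(184,68,82),(61,0,80))])
a=cv2.resize(np.clip(im*1.2,0,255).astype(np.uint8),(560,420));u,v=[int(k) for k in proj(T,S2W((70,10,80),S))]
b=np.clip(t[v-60:v+55,u-50:u+50].astype(float)*1.8,0,255).astype(np.uint8);b=cv2.resize(b,None,fx=4.4,fy=4.4,interpolation=cv2.INTER_CUBIC)
out=np.zeros((600,800,3),np.uint8);out[:b.shape[0],:b.shape[1]]=b[:600]
c=cv2.resize(im[150:420,:][:, 100:460],None,fx=1,fy=1);out[:270,440:800]=np.clip(c*1.2,0,255);cv2.imwrite('pics/fin.png',out[:,:,::-1])
E
```

```text
27.3667 [0.55191811 0.00262516 0.27017729] [-80.39529391 -13.09652517 270.17729412] [-0.17211613  0.05628777 -0.43803857]
pin [247. 278.]
hinge [218. 264.]
mark [338. 384.]
rl [333. 270.]
rr [241. 269.]
stop [269. 345.]
top [array([277., 179.]), array([229., 113.]), array([259., 160.])]
```

View pics/fin.png

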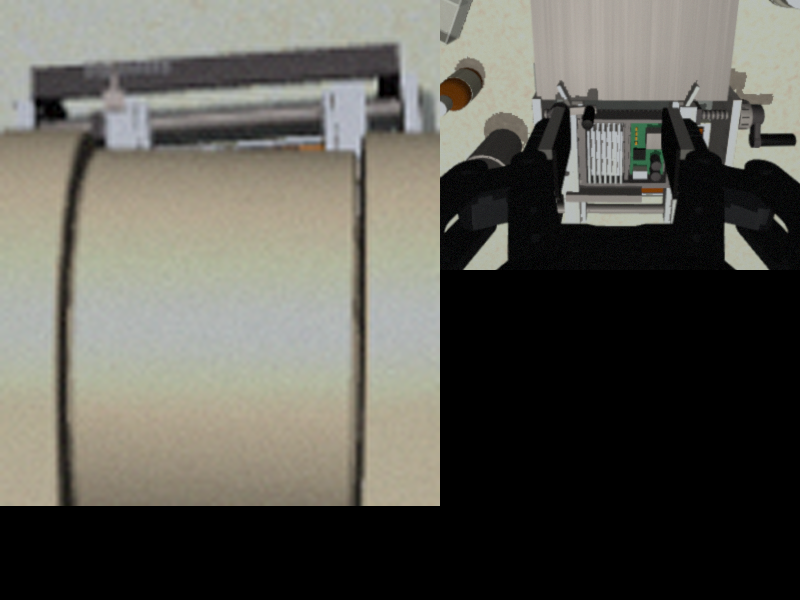

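The tray sits in both slots with heatsink and board seated, and the pin is near its shut place (248,270). Moving the arm clear and measuring the pin and pointer numerically.

>>> {"method": "servo_tool", "body": {
  "moves": [
    [-1,1,0,0],
    [-3,4,1,0],
    [-6,7.5,2,0],
    [-8,11,3,0],
    [-10,14.5,3,0],
    [-12,18,3,0],
    [-14,21.5,3,0],
    [-15,24,3,0],
    [-15,26,3,0],
    [-15,26,3,0]
  ]
}}

```text
time: 28.3
ee_pos: [0.4013, 0.2655, 0.2991]
tcp_rot: [-180.0, -0.1, -174.7]
wrist_force: [0.5, 0.6, -0.1]
opening: 0.0428
grasp_force: 0.0
```

```bash
python3 - <<'E'
from h import *
S=np.load('S.npy');W=pickle.load(open('pics/w10.pkl','rb'));im=np.load('pics/w10.npy')
m=(im.max(2)<60).astype(np.uint8);r=m[245:295,225:270]
print('\n'.join(''.join('#' if x else '.' for x in row) for row in r))
print('exp top',proj(W,S2W((4,-40.5,125),S)),'base',proj(W,S2W((4,-40.5,94),S)))
for a in(0,.1,.2,.3): print(a,proj(W,S2W((4-32*np.sin(a),-72.5+32*np.cos(a),125),S)))
t=camera('top');np.save('pics/top9.npy',t);T=cam('top')
print('top pin exp',proj(T,S2W((4,-40.5,125),S)))
u,v=[int(round(k)) for k in proj(T,S2W((4,-40.5,110),S))];print(u,v);print(t[v-9:v+10,u-9:u+10].max(2))
t0=np.load('pics/top.npy');d=np.abs(t.astype(int)-t0).max(2)>45
l=cv2.connectedComponentsWithStats(d.astype(np.uint8))[2];print(l[l[:,4]>25])
E
```

```text
..#..........................................
..##.........................................
...##........................................
...##........................................
...##........................................
...#####....#....###############.............
....###...........#################.#######.#
.....#............###########################
.....#............###########################
##.................##########################
###..#####........###########################
#############.....###########..##############
######..............#########..##############
#####...............#########...#############
####................##########..#############
#####...............##########..#############
#####...............##########..#############
#####..............###########..#############
#####..............###########.##############
#####.............###########################
#####............############################
#####............############################
#####............############################
#####............#########################
[... 3488 characters left out ...]
      6     40]
 [   182    166     21     10    143]
 [   230    171     20     16    157]
 [   180    178     19      7     97]
 [   188    192     19      7     83]
 [   240    221     37     34    457]
 [     0    252    149    168  11819]
 [     0    284     10     25    136]
 [   156    301     20     20     98]
 [   146    302     13     10     35]
 [   179    302      8     11     30]
 [   143    320     29     29    132]
 [   166    325     16     16     55]
 [   141    346     12     12     37]
 [     0    356     16     20    176]
 [   171    356      8     11     28]
 [   189    365     12     15     45]
 [     0    389      5     11     44]
 [     0    403     42     17    522]]
```

Pin top reads within ~2–3 mm of the shut position. That is inside calibration error but not certain, so I press it firmly toward shut with closed fingers to be sure.

>>> {"method": "servo_tool", "body": {
  "moves": [
    [1,-1.5,0,0],
    [3,-4.5,-1,0],
    [5,-7.5,-2,0],
    [7.5,-10.5,-3,0],
    [10,-14,-4,0],
    [12.5,-17.5,-5,0],
    [15,-21,-6,0],
    [17.5,-24.5,-8,0],
    [19.3,-27,-11,0],
    [20,-28.2,-14,0],
    [20.1,-28.4,-17,0],
    [20.1,-28.4,-19,0],
    [20.1,-28.4,-19.5,0],
    [20.1,-28.4,-19.5,0]
  ],
  "claw": 1
}}

```text
time: 29.52
ee_pos: [0.6015, -0.0227, 0.1035]
tcp_rot: [180.0, -0.2, -175.0]
wrist_force: [-0.0, 0.2, 0.8]
opening: -0.0001
grasp_force: 0.0
```

>>> {"method": "servo_tool", "body": {
  "moves": [
    [0.3,0.02,0,0],
    [0.7,0.06,0,0],
    [1.1,0.09,0,0],
    [1.4,0.12,0,0],
    [1.6,0.13,0,0],
    [1.8,0.15,0,0],
    [1.8,0.15,0,0]
  ]
}}

```text
time: 30.1
ee_pos: [0.6209, -0.0199, 0.1057]
tcp_rot: [-180.0, 0.0, -174.9]
wrist_force: [0.1, 0.0, -0.9]
opening: -0.0001
grasp_force: 0.0
```

>>> {"method": "servo_tool", "body": {
  "moves": [
    [0.1,0,0,0],
    [0.2,0.02,0,0],
    [0.2,0.02,0,0]
  ]
}}

```text
time: 30.35
ee_pos: [0.6218, -0.0199, 0.1055]
tcp_rot: [180.0, -0.1, -174.9]
wrist_force: [-4.8, 0.3, 2.7]
opening: 0.0
grasp_force: 2.5
```

```bash
python3 - <<'E'
from h import *
S=np.load('S.npy'); o=get_obs();print(o['time'],W2S(o['ee_pos'],S),o['wrist_force'],o['opening'])
E
```

```text
30.35 [-12.63332785 -41.31508137 105.53381965] [-4.78112809  0.34910786  2.67078823] 4.7658450444039385e-05
```

>>> {"method": "servo_tool", "body": {
  "moves": [
    [0.08,0.01,0,0],
    [0.16,0.01,0,0],
    [0.16,0.01,0,0]
  ]
}}

```text
time: 30.6
ee_pos: [0.6221, -0.0198, 0.1055]
tcp_rot: [180.0, -0.2, -174.9]
wrist_force: [-11.8, 0.8, 5.0]
opening: 0.0002
grasp_force: 5.9
```

>>> {"method": "servo_tool", "body": {
  "moves": [
    [-0.5,-0.04,0,0],
    [-1.5,-0.12,0,0],
    [-3,-0.25,1,0],
    [-4,0,4,0],
    [-5,1,8,0],
    [-7,4,12,0],
    [-9,7,15,0],
    [-12,11,17,0],
    [-15,15,18,0],
    [-17,19,18,0],
    [-19,23,18,0],
    [-20,26,18,0],
    [-20,27,18,0],
    [-20,27,18,0]
  ]
}}

```text
time: 31.77
ee_pos: [0.4218, 0.2555, 0.2859]
tcp_rot: [179.9, 0.0, -174.6]
wrist_force: [2.1, -0.2, 0.1]
opening: -0.0002
grasp_force: 0.0
```

```bash
python3 chk.py 11.5; python3 - <<'E'
from h import *
S=np.load('S.npy');t=np.load('pics/topc.npy');T=cam('top')
g=rect(t,T,S,150,215,30,95,80.5)
G=g.mean(2)
for a,b in((177,181),(186,190)):
    f=G[:,(a-150)*2:(b-150)*2].mean(1);print([(95-i*.5,int(f[i])) for i in range(30,80,2)])
p=np.load('pics/top9.npy');d=np.abs(t.astype(int)-p).max(2)[165:200,255:300];print('changed near keeper',(d>25).sum())
for n,(u,v) in dict(jar=(190,240),bottle=(342,178),cup=(326,142),nt=(132,183),drv=(415,280),brush=(130,260),bin=(352,225)).items():
    a=np.load('pics/top.npy')[v-12:v+12,u-12:u+12].mean(2);b=t[v-16:v+16,u-16:u+16].mean(2)
    r=cv2.matchTemplate(b.astype(np.float32),a.astype(np.float32),cv2.TM_CCOEFF_NORMED);print(n,np.unravel_index(r.argmax(),r.shape),r.max().round(2))
E
```

```text
31.7667 [0.42176276 0.25554547 0.28589033] [ 1.79871064e+02  4.30326129e-02 -1.74565293e+02] [-189.1  249.8  285.9] [ 2.1 -0.2  0.1] [-0.03 -0.08 -0.04]
y 45 [(-4.5, -8.0), (7.5, -2.6), (12.5, 6.0), (109.5, -2.3), (119.5, -1.8), (135.0, 2.4), (140.0, -4.8)]
y 38 [(-3.5, -6.4), (12.0, 8.9), (17.0, -5.1), (46.5, -1.7), (86.5, -3.0), (94.0, 7.6), (119.0, -3.6), (126.5, 2.3), (134.5, 2.8), (139.5, -10.7)]
y 0 [(-3.5, -6.1), (12.0, 8.3), (17.0, -1.6), (36.5, -2.0), (84.0, -2.1), (94.0, 7.6), (104.0, -5.8), (112.0, 7.6), (121.5, -5.0), (127.0, 1.5), (139.0, -6.3)]
y -38 [(-15.0, -6.6), (-0.5, -2.7), (4.5, 2.1), (14.0, 5.1), (19.5, 5.2), (24.0, 4.0), (61.0, -2.4), (88.5, -7.6), (94.0, 8.7), (106.5, -6.5), (112.0, 7.4), (121.5, -4.8), (126.5, 2.1), (139.0, -11.2)]
y -45 [(-13.0, -5.5), (-5.5, -2.1), (-1.0, -3.7), (4.5, 1.6), (14.0, 5.6), (24.0, 3.1), (31.5, -2.9), (58.5, 2.1), (78.0, -1.9), (83.0, 1.7), (86.0, -2.7), (90.5, -5.3), (93.5, 5.7), (106.0, -6.5), (113.0, 7.4), (122.5, -4.8), (138.5, -10.6), (148.5, 4.5)]
green x [20.  84.5] y [40.5  3. ] 6500
[(80.0, 34), (79.0, 35), (78.0, 35), (77.0, 36), (76.0, 36), (75.0, 41), (74.0, 45), (73.0, 48), (72.0, 53), (71.0, 57), (70.0, 64), (69.0, 72), (68.0, 75), (67.0, 73), (66.0, 71), (65.0, 63), (64.0, 55), (63.0, 48), (62.0, 45), (61.0, 42), (60.0, 39), (59.0, 36), (58.0, 35), (57.0, 36), (56.0, 36)]
[(80.0, 51), (79.0, 49), (78.0, 47), (77.0, 48), (76.0, 48), (75.0, 49), (74.0, 51), (73.0, 52), (72.0, 54), (71.0, 55), (70.0, 57), (69.0, 60), (68.0, 62), (67.0, 61), (66.0, 59), (65.0, 57), (64.0, 54), (63.0, 52), (62.0, 52), (61.0, 52), (60.0, 51), (59.0, 51), (58.0, 51), (57.0, 50), (56.0, 49)]
changed near keeper 23
jar (np.int64(4), np.int64(4)) 1.0
bottle (np.int64(4), np.int64(4)) 1.0
cup (np.int64(4), np.int64(4)) 1.0
nt (np.int64(4), np.int64(4)) 0.99
drv (np.int64(4), np.int64(4)) 1.0
brush (np.int64(0), np.int64(5)) 0.47
bin (np.int64(4), np.int64(4)) 0.97
```

Keeper hits a hard stop (11.8 N, with 0.3 mm of travel). The tray's rear wall is at x≈12, the pointer is at about 68, and the bystanders show no shift (brush reading hidden by the arm, never approached). Handing in.

```bash
python3 -c "
from workcell import *
print(job_done())"
```

```text
the job is handed in; nothing more can be done
None
```

I handed the job in at about 32 s: the tray is home in both slots with its board and heatsink seated, the rail is on the long mark and the keeper is fully shut. The bystanders I could check had not moved; the arm hid the brush at the last look, though I never went near it.

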